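# Make up the dissecting kit and the rinsing kit for the steriliser

### The job

Make up two kits for the steriliser. The dissecting kit, in the shallow steel tray, gets the perforated plate from the draining stand (swing the tab that holds it right aside, then lift the plate out) laid flat on the tray's floor, and the smallest bottle; the rinsing kit, in the wire basket, gets the largest bottle and the lidded steel pot. Set everything down inside on the floor of its container, bottles and pot upright, without dropping or throwing anything, and leave the middle-sized bottle standing where it is.

Things in the scene. Friction and masses are not known exactly. Their poses are not given: they have to be found in the camera images.
- stand: draining stand, fixed for the run: low steel box 123 x 143 mm, 40 mm high, with a recess 85 x 115 mm (x by y), 6 mm deep, for the plate. Origin: under the centre of the recess, at bench level; x along the recess's short side, z up. Rim 24 mm wide on the -x side, where the tab is, 14 mm on the others.
- tab (a joint): flat dark steel swing tab on the stand's wide rim; vertical pivot at x = -54.5, y = -30 mm in the stand's frame. 0: its arm points along the stand's +x, over the plate. Grows clockwise seen from above; at 1.57 the arm lies along the rim towards -y. Stops at -0.3 and 1.75; the plate is free above about 1.4. Starts at -0.25 to 0.25; light friction (0.7 N at the pin), stays where left.
- tab_pin (a point): centre of the top of the round upright pin at the free end of the tab, 30 mm from the pivot; pin 10 mm across, its top 69 mm above the bench, rising 24 mm above the tab's arm, whose upper face is 45 mm above the bench. Pinch or push the pin to turn the tab.
- plate: perforated metal plate 80 x 110 x 4 mm (x, y, z) with a bow handle, about 180 g; starts in the stand's recess, underside 34 mm above the bench, 2.5 mm of play all round. Origin: centre of its underside. Handle: bar along y over the plate's centre, 50 mm long, 10 mm wide in x, 28 to 38 mm above the underside, open beneath, on legs at y = -22 and 22 mm.
- bottle_large: the largest of three empty clear-glass laboratory bottles with an orange ribbed screw cap, standing upright: body 56 mm across up to 58 mm high, then a sloping shoulder and neck; cap 53 mm across from 79 mm to the top at 105 mm; about 150 g. Origin: centre of its underside, z up.
- bottle_middle: the middle-sized of three empty clear-glass laboratory bottles with an orange ribbed screw cap, standing upright: body 46 mm across up to 50 mm high, then a sloping shoulder and neck; cap 42 mm across from 68 mm to the top at 90 mm; about 100 g. Origin: centre of its underside, z up. It stays in the stock.
- bottle_small: the smallest of three empty clear-glass laboratory bottles with an orange ribbed screw cap, standing upright: body 36 mm across up to 36 mm high, then a sloping shoulder and neck; cap 33 mm across from 52 mm to the top at 74 mm; about 60 g. Origin: centre of its underside, z up.
- pot: round stainless pot with its lid on (one piece), 63 mm across at the lid; lid's top at 54 mm, on it a black knob 18 mm across and 26 mm tall (top at 80 mm); about 200 g. Origin: centre of its underside, z up.
- tray: shallow oblong steel tray, fixed for the run: inside 105 x 200 mm (x by y), floor 4 mm above the bench, walls 4 mm thick and 20 mm high. Origin: centre of its underside, y along its length, z up. Beside the plate, laid lengthwise towards one end, there is room for the small bottle at the other.
- basket: oblong stainless wire basket, fixed for the run: inside 92 x 172 mm (x by y), floor 4 mm above the bench, walls 4 mm thick and 45 mm high. Origin: centre of its underside, y along its length, z up.
Not all that is in view belongs to the job. Several things have the shape of the plate; the one meant has the colours described above.

How it is judged:
On the way, in this order (a step that is already met when the one before it is completed fails the run):
1. the tab is swung aside while the plate still lies in the stand (value of joint tab above 1.2 rad and z of plate in the frame of stand below 0.042 m), for 0.2 s.
2. the plate is lifted clear of the stand (z of plate in the frame of stand above 0.065 m), for 0.1 s.
At the end, for the whole second after the job is handed in: Plate flat (0.06 rad) and smallest bottle upright (0.08 rad) on the floor of the steel tray; largest bottle and pot upright (0.08 rad) on the floor of the wire basket; undersides within 4 mm of that floor; all at rest; middle-sized bottle upright within 25 mm of its start (x of plate in the frame of tray between -0.05 and 0.05 m and y of plate in the frame of tray between -0.1 and 0.1 m and z of plate in the frame of tray between 0.001 and 0.008 m and angle between plate's own z axis and vertical below 0.06 rad and linear speed of each of plate, bottle_small, bottle_large, pot below 0.02 m/s and angular speed of each of plate, bottle_small, bottle_large, pot below 0.2 rad/s and x of bottle_small in the frame of tray between -0.045 and 0.045 m and y of bottle_small in the frame of tray between -0.092 and 0.092 m and z of bottle_small in the frame of tray between 0.001 and 0.008 m and angle between each of bottle_small, bottle_large, pot's own z axis and vertical below 0.08 rad and x of bottle_large in the frame of basket between -0.04 and 0.04 m and y of bottle_large in the frame of basket between -0.08 and 0.08 m and z of bottle_large in the frame of basket between 0.001 and 0.008 m and x of pot in the frame of basket between -0.04 and 0.04 m and y of pot in the frame of basket between -0.08 and 0.08 m and z of pot in the frame of basket between 0.001 and 0.008 m and distance of bottle_middle from where it was at the start of the episode below 0.025 m and angle between bottle_middle's own z axis and vertical below 0.1 rad); the robot touches nothing.
It fails at once if the middle-sized bottle is shifted by more than 25 mm or knocked over (distance of bottle_middle from where it was at the start of the episode above 0.025 m or angle between bottle_middle's own z axis and vertical above 0.3 rad).
It fails at once if the plate is dropped or thrown (moves faster than 0.6 m/s with no finger on it) (contact force between the fingers and plate below 0.02 N and linear speed of plate above 0.6 m/s).
It fails at once if the bottle small is dropped or thrown (moves faster than 0.6 m/s with no finger on it) (contact force between the fingers and bottle_small below 0.02 N and linear speed of bottle_small above 0.6 m/s).
It fails at once if the bottle large is dropped or thrown (moves faster than 0.6 m/s with no finger on it) (contact force between the fingers and bottle_large below 0.02 N and linear speed of bottle_large above 0.6 m/s).
It fails at once if the pot is dropped or thrown (moves faster than 0.6 m/s with no finger on it) (contact force between the fingers and pot below 0.02 N and linear speed of pot above 0.6 m/s).
It also fails if it takes over 128 s, if anything falls off the work surface, if the arm or the gripper's body presses on something with over 40 N, if the wrist force passes 120 N, or if a joint passes its speed limit or range.

### The arm

A 6-joint arm with a two-finger parallel gripper is mounted at the origin on the work surface. World frame = base frame: x ahead of the robot, y to its left, z up, the work surface at z = 0. Lengths are in m, angles in rad, forces in N, time in s.
With the tool pointing down it reaches from about 0.35 to 0.775 m from the base axis. Payload 5.5 kg.
Tool frame: the origin (TCP) lies midway between the tips of the shut fingers; the grasp point (between the pads) lies grasp_offset behind it (grasp_offset is the distance from the TCP to the grasp point, in m); z points along the fingers, y is the line along which they close (so a half turn about z gives the same grasp; the last joint's range is limited). The gripper opens to 85 mm and grips with 20 to 120 N. Pads are 22 mm wide; open, the fingers measure 114 mm over their backs; the gripper's body (76 mm by 85 mm) begins 54 mm behind the grasp point. The pads swing forward as they close: fully open they stand 13 mm farther back than shut.
Start: joints at [1.121, 0.313, 0.046, 1.304, 0, 1.431], TCP at [0.175, 0.548, 0.231] pointing down, gripper open.
Joint ranges: [-2.76, 2.76], [-0.86, 1.69], [-1.03, 1.26], [-2.2, 2.34], [-1.47, 1.5], [-3.14, 3.14]. Speed limits (rad/s): [2.57, 2.57, 3.14, 3.14, 3.14, 3.14].

### API

Orientations are given as a unit quaternion [w, x, y, z].
In Python, from workcell import * gives the robot as it stands.
- The arm moves only by the tool step_arm, never from a script. Its argument "deltas" is a list of rows, each a list of 7 numbers: the shift along the world's x, y, z in mm, then the turn, a rotation vector about the world's x, y, z in degrees, then the gripper's target within -1 to 1 (fully open at 1, half-way at 0, shut at -1). A call has 1 to 5 rows; each row shifts and turns the commanded pose from where the row before left it; what a row does not reach is not made up. A row lasts 1/10 s, in which the tool goes at most 50 mm and 8.59 degrees, less where a joint would pass 70% of its speed; a pose out of reach is approached as far as the arm can. A call is refused whole if a number of a shift passes 50 or a number of a turn 8.59, either way. A call with a gripper value outside its range is refused whole. The fingers move at their own pace and stop on an object; "newtons" is the grip in N (left out, the last holds). Time passes only in rows, so rows that do not move let the fingers close. It gives the time, the measured TCP pose, the force, the opening and the grip force at its end, in the units of the state.
- get_state(): the state, without advancing time (a new reading comes with each control period).
- read_camera(name): name is "side" or "top"; returns a dict with "image" (480x640x3 uint8, red, green, blue), "z_map" (480x640 float32, m along the optical axis (not along the pixel's ray), 0 where there is no reading), "K" (3x3 intrinsics, pixels), "world_from_camera" (4x4, takes a point from camera to world coordinates). Camera axes: x right, y down, z forward; pixel columns grow to the right and rows downward; lengths in m; the calibration is good to about 2 mm. A picture is of the moment at which its call begins.
- hand_in(): hands the job in; it is judged then, once.
The state is a dict: "clock": time; "joint_pos": joint angles; "qvel": joint speeds; "tau": joint torques, N m; "tcp_pos": TCP position; "orientation": TCP orientation; "wrist_force": force on the tool from outside, world axes, zero at the start; "ft_torque": the same for the moment, N m; "finger_gap": finger opening in m; "grip_force": force on a finger pad.
Only numpy, scipy, OpenCV 4.12 (cv2) and the standard library are available. Lean on these libraries where they do the work, as an engineer would, in place of code of your own. Each camera call takes 0.05 s, during which the arm holds its last target. There are 200 camera calls.

## Working session

There is one attempt and no reset: what is moved stays moved. The work goes in short steps, Python scripts to look and compute and a tool call to move; the robot and the scene stay as the last step left them, time stands still between calls to the robot, and variables do not carry over. Pictures are saved under pics/ and viewed, at most 14 in all, crops included, and the job is handed in when it is done.

Besides the shell and the picture viewer there is one more tool, called after "Request:" as name([rows], argument=value, ...), one row to a line, values as JSON. step_arm: Moves the arm, as the interface text tells. Its arguments: {"type":"object","properties":{"deltas":{"type":"array","items":{"type":"array","items":{"type":"number"}}},"newtons":{"type":"number"}},"required":["deltas"]}

```bash
ls; mkdir -p pics
cat > h.py <<'E'
from workcell import *
import numpy as np, cv2
def snap(n):
    c=read_camera(n); np.savez('%s.npz'%n,**c); return c
def load(n): return dict(np.load('%s.npz'%n))
def world(c):
    z=c['z_map']; v,u=np.mgrid[:480,:640]; K=c['K']
    p=np.stack([(u-K[0,2])/K[0,0]*z,(v-K[1,2])/K[1,1]*z,z],-1)
    T=c['world_from_camera']; w=p@T[:3,:3].T+T[:3,3]; w[z==0]=np.nan; return w
def save(c,f): cv2.imwrite('pics/'+f,cv2.cvtColor(c['image'],cv2.COLOR_RGB2BGR))
E
python3 - <<'E'
from h import *
for n in('top','side'):
    c=snap(n); save(c,n+'0.png'); print(c['K'],c['world_from_camera'])
s=get_state(); print(s)
E
```

```text
pics
[[449.40570288   0.         327.81148833]
 [  0.         449.40570288 244.98391826]
 [  0.           0.           1.        ]] [[-0.0083008  -0.98665163  0.16263352  0.3251949 ]
 [-0.99977729  0.00503297 -0.02049493  0.00130372]
 [ 0.01940282 -0.16276742 -0.98647367  1.12202596]
 [ 0.          0.          0.          1.        ]]
[[535.60048313   0.         322.95798414]
 [  0.         535.60048313 244.34408407]
 [  0.           0.           1.        ]] [[-0.99316288 -0.08837574  0.07627075  0.43337552]
 [-0.1163485   0.69612239 -0.70843252  0.75129468]
 [ 0.00951447 -0.71246287 -0.70164531  0.81017396]
 [ 0.          0.          0.          1.        ]]
{'clock': 0.1, 'joint_pos': array([1.12138329e+00, 3.13946644e-01, 4.50773227e-02, 1.30360650e+00,
       9.77074380e-06, 1.43122101e+00]), 'qvel': array([ 0.00141949, -0.0022101 ,  0.00101461, -0.00154464,  0.00140633,
        0.00126858]), 'tau': array([ 3.05386675e-03, -4.81725955e+01,  2.99243939e+01,  1.26400357e-02,
       -5.68194298e-05,  4.00545133e-06]), 'tcp_pos': array([0.17510867, 0.54719959, 0.23047966]), 'orientation': array([-2.48416429e-04,  1.54299884e-01,  9.88023704e-01, -8.02176814e-04]), 'wrist_force': array([-0.43669175, -0.27891146, -0.54531751]), 'ft_torque': array([-0.05218768,  0.02920354, -0.02838166]), 'grip_force': 0.0, 'finger_gap': 0.08546347682287214}
```

View pics/top0.png

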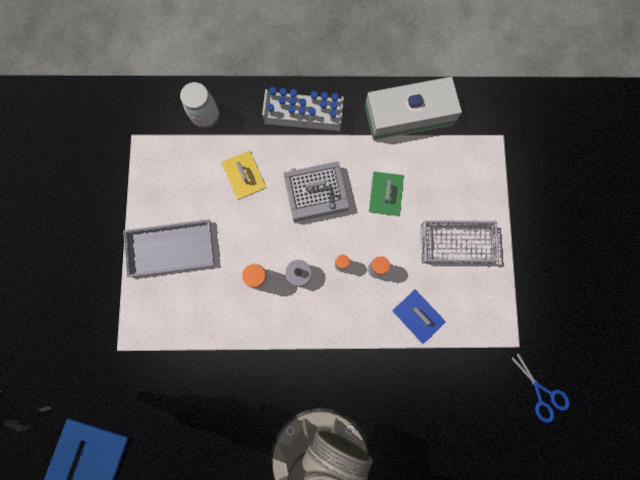

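View pics/side0.png

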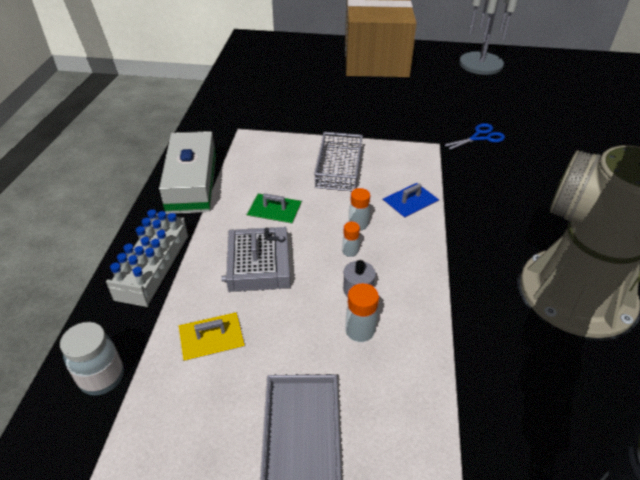

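The top view shows four plate-shaped things: yellow (243,175), green (387,193), blue (419,316) and bare steel perforated (318,190). The steel one sits in the stand under the tab, so it's the one meant. The bottles are at (254,275), (343,262) and (381,266), the pot is at (298,272), the tray is on the left and the basket on the right.

Run:
```python
from h import *
c=load('top'); w=world(c); im=c['image'].astype(int)
hsv=cv2.cvtColor(c['image'],cv2.COLOR_RGB2HSV)
m=((hsv[...,0]<16)&(hsv[...,1]>180)&(hsv[...,2]>120)).astype(np.uint8)
n,l,s,ce=cv2.connectedComponentsWithStats(m)
def circ(p): 
    (a,b),r=cv2.minEnclosingCircle(p[:,:2].astype(np.float32)); return np.round([a,b,r],4)
for i in range(1,n):
    if s[i,4]<60: continue
    p=w[l==i]; p=p[~np.isnan(p[:,0])]; zt=np.percentile(p[:,2],90); t=p[p[:,2]>np.median(p[:,2])-.006]
    print('cap',ce[i],s[i],'ztop',zt,'mean',t[:,:2].mean(0),'circ',circ(t))
# pot
p=w[255:295,280:320].reshape(-1,3)
t=p[(p[:,2]>.048)&(p[:,2]<.060)];print('pot lid',len(t),t.mean(0),circ(t)); t=p[p[:,2]>.07];print('knob',len(t),t.mean(0))
# containers
def rect(name,r0,r1,c0,c1,z0,z1):
    p=w[r0:r1,c0:c1].reshape(-1,3); t=p[(p[:,2]>z0)&(p[:,2]<z1)]
    r=cv2.minAreaRect(t[:,:2].astype(np.float32)*1000); print(name,len(t),r,t[:,2].mean())
rect('tray',215,282,118,220,.014,.026)
rect('basket',215,270,415,508,.038,.052)
rect('stand',155,230,278,360,.035,.0435)
p=w[155:225,285:355]; 
for zz,n in(((.06,.08),'high'),):
    t=p[(p[...,2]>.058)]; 
    k=np.argwhere(p[...,2]>.058)+[155,285]; print(np.c_[k,np.round(t*1000)].astype(int).tolist())
print('table z',np.nanmedian(w[300:330,150:230,2]))
crop=cv2.resize(c['image'][150:230,270:370],(800,640)[:2],interpolation=cv2.INTER_CUBIC)[:600]
cv2.imwrite('pics/stand.png',crop[...,::-1])
```

```text
pot lid 480 [0.43645366 0.05127042 0.05462651] [0.4366 0.051  0.0314]
knob 46 [0.43637777 0.05147465 0.07974553]
tray 759 ((504.051025390625, 373.20562744140625), (119.00740051269531, 214.2816162109375), 7.537481784820557) 0.02100255191171433
basket 508 ((513.2225341796875, -346.33673095703125), (181.84466552734375, 101.79522705078125), 88.85482025146484) 0.04567953427772392
stand 2345 ((645.1102905273438, 8.479766845703125), (124.21910858154297, 143.20127868652344), 11.813465118408203) 0.039361018082676634
[[180, 320, 658, -3, 72], [180, 321, 658, -5, 71], [180, 322, 658, -8, 73], [180, 323, 657, -10, 76], [180, 324, 658, -13, 73], [181, 315, 657, 9, 68], [181, 317, 655, 4, 73], [181, 318, 656, 2, 72], [181, 319, 655, 0, 73], [181, 320, 655, -3, 74], [181, 321, 655, -5, 74], [181, 322, 655, -8, 75], [181, 323, 655, -10, 73], [181, 324, 655, -13, 73], [182, 310, 653, 21, 72], [182, 311, 653, 19, 73], [182, 312, 653, 17, 72], [182, 313, 653, 14, 72], [182, 314, 653, 12, 72], [182, 315, 653, 9, 71], [182, 316, 653, 7, 71], [182, 317, 654, 4, 68], [182, 318, 653, 2, 72], [182, 319, 653,
[... 1651 characters left out ...]
], [186, 310, 643, 21, 71], [186, 311, 644, 19, 69], [186, 312, 644, 17, 69], [186, 313, 644, 14, 68], [187, 305, 643, 34, 65], [187, 306, 641, 31, 71], [187, 307, 642, 29, 67], [187, 308, 642, 26, 68], [189, 330, 637, -27, 69], [189, 331, 636, -29, 70], [189, 332, 636, -32, 69], [190, 330, 633, -27, 73], [190, 331, 634, -29, 70], [190, 332, 633, -32, 71], [190, 333, 635, -34, 66], [191, 330, 631, -27, 69], [191, 331, 631, -29, 69], [191, 332, 631, -32, 69], [191, 333, 632, -34, 67], [192, 330, 631, -27, 63], [192, 331, 629, -29, 69], [192, 332, 628, -32, 72], [192, 333, 631, -34, 63], [193, 330, 629, -27, 61], [193, 331, 628, -30, 62], [193, 332, 629, -32, 60]]
table z 0.0010126781727826106
```

View pics/stand.png

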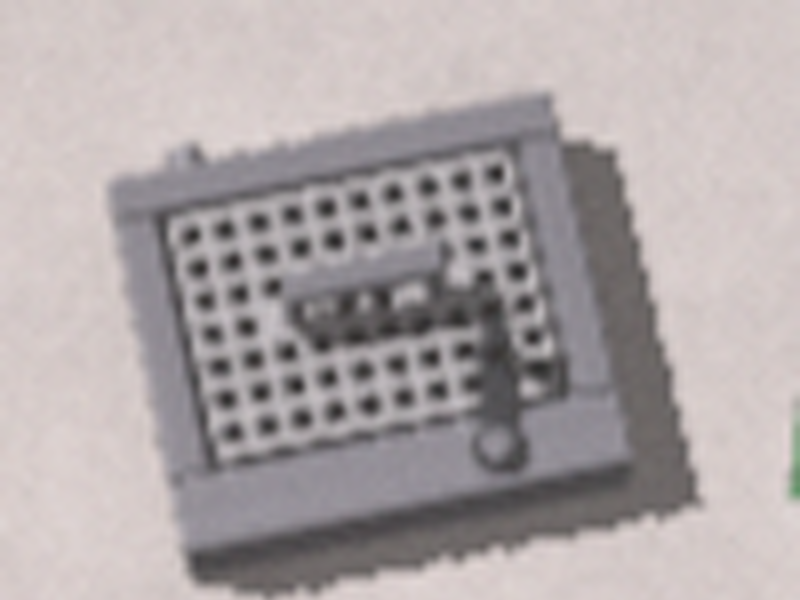

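The crop confirms it: a bare-metal perforated plate in the grey stand. The tab's pivot is at about (500,445) and its arm points up over the plate. Now the caps.

Run:
```python
from h import *
import workcell
print([n for n in dir(workcell) if not n.startswith('_')], getattr(workcell,'grasp_offset',None))
c=load('top'); w=world(c)
for n,u,v,zt in(('L',254,275,.105),('S',343,262,.074),('M',381,266,.090)):
    p=w[v-18:v+18,u-18:u+18].reshape(-1,3); t=p[abs(p[:,2]-zt)<.008]
    q,r=cv2.minEnclosingCircle(t[:,:2].astype(np.float32)); print(n,c['image'][v,u],len(t),t.mean(0),q,r)
c=load('side'); w=world(c)
for n,u,v,zt in(('L',363,293,.105),('S',352,227,.074),('M',360,194,.090),('knob',360,266,.08),('pin',268,234,.069)):
    p=w[v-18:v+18,u-18:u+18].reshape(-1,3); t=p[abs(p[:,2]-zt)<.005]
    q,r=cv2.minEnclosingCircle(t[:,:2].astype(np.float32)); print(n,len(t),t.mean(0),q,r)
```

```text
['MotionError', 'get_state', 'grasp_offset', 'hand_in', 'read_camera'] 0.0187
L [223 128  79] 435 [0.42576909 0.14926229 0.1052655 ] (0.4264064133167267, 0.1499723494052887) 0.027012942358851433
S [217 120  73] 161 [ 0.46026409 -0.05322054  0.07411844] (0.460578978061676, -0.053590357303619385) 0.01702430471777916
M [216 123  75] 263 [ 0.44888533 -0.14097084  0.09034113] (0.44949671626091003, -0.14049188792705536) 0.02174757607281208
L 583 [0.42824912 0.15219124 0.103119  ] (0.4279603362083435, 0.1503159999847412) 0.027817824855446815
S 145 [ 0.46275736 -0.05113617  0.0718387 ] (0.4619918465614319, -0.05217370763421059) 0.01770361326634884
M 202 [ 0.45200097 -0.1390401   0.08790656] (0.4530765414237976, -0.13952158391475677) 0.02311401069164276
knob 54 [0.43936805 0.05320818 0.07790381] (0.43883901834487915, 0.05316873639822006) 0.00950445607304573
pin 110 [0.64982358 0.00800675 0.06959961] (0.6432385444641113, 0.002003377303481102) 0.03506665304303169
```

Request:
step_arm([
  [38,-48,0,0,0,5.9,-0.3],
  [38,-48,0,0,0,5.9,-0.3],
  [38,-48,0,0,0,5.9,-0.3],
  [38,-48,0,0,0,0,-0.3],
  [38,-48,0,0,0,0,-0.3],
], newtons=30)

```text
clock: 0.6
tcp_pos: [0.3311, 0.3499, 0.231]
orientation: [-0.0, 0.0, 1.0, -0.0]
wrist_force: [1.1, 0.5, 0.3]
finger_gap: 0.0297
grip_force: 0.0
```

Request:
step_arm([
  [38,-48,0,0,0,0,-0.3],
  [38,-48,0,0,0,0,-0.3],
  [38,-48,0,0,0,0,-0.3],
  [38,-48,0,0,0,0,-0.3],
  [38,-48,0,0,0,0,-0.3],
])

```text
clock: 1.1
tcp_pos: [0.4864, 0.1537, 0.2311]
orientation: [-0.0, 0.001, 1.0, 0.0]
wrist_force: [1.2, 0.6, -1.3]
finger_gap: 0.0295
grip_force: 0.0
```

Request:
step_arm([
  [38,-48,-30,0,0,0,-0.3],
  [38,-48,-30,0,0,0,-0.3],
  [2,0,-30,0,0,0,-0.3],
  [0,0,0,0,0,0,-0.3],
  [0,0,0,0,0,0,-0.3],
])

```text
clock: 1.6
tcp_pos: [0.5423, 0.0854, 0.1569]
orientation: [-0.001, 0.0, 1.0, 0.0]
wrist_force: [0.1, -0.2, -0.5]
finger_gap: 0.0299
grip_force: 0.0
```

Request:
step_arm([
  [23,-28.5,-5,0,0,0,-0.3],
  [23,-28.5,-10,0,0,0,-0.3],
  [23,-28.5,-20,0,0,0,-0.3],
  [22,-29,-22,0,0,0,-0.3],
  [0,0,0,0,0,0,-0.3],
])

```text
clock: 2.1
tcp_pos: [0.6358, -0.0314, 0.099]
orientation: [-0.0, 0.001, 1.0, -0.0]
wrist_force: [0.3, 0.9, 0.4]
finger_gap: 0.03
grip_force: 0.0
```

Run:
```python
from h import *
print(get_state()['tcp_pos'])
c=snap('side'); w=world(c)
cv2.imwrite('pics/pin.png',cv2.resize(c['image'][150:300,180:330],(600,600),interpolation=cv2.INTER_CUBIC)[...,::-1])
```

```text
[ 0.63584754 -0.03138314  0.09903728]
```

View pics/pin.png

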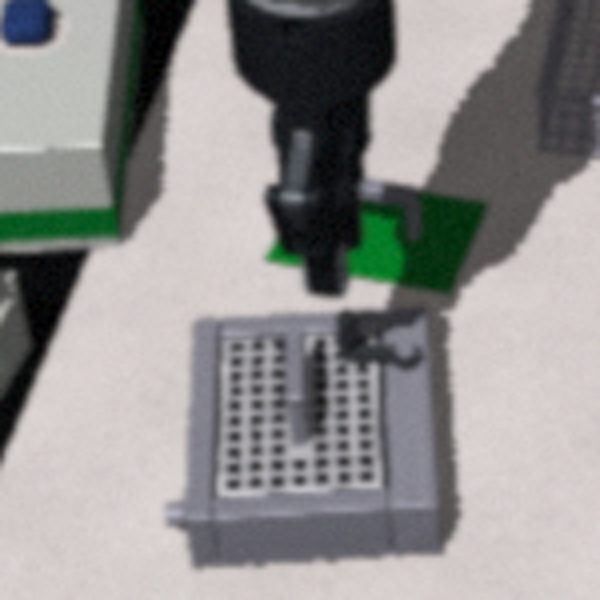

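The crop shows the fingers at (325,285) above the stand and the dark pin at about (352,320), slightly to the robot side. I'll work out the pin position from that.

Run:
```python
from h import *
c=load('side'); w=world(c)
for v in range(222,244,2): print(v,[tuple((w[v,u]*1000).round().astype(int)) if w[v,u,0]==w[v,u,0] else 0 for u in range(260,280,2)])
```

```text
222 [(np.int64(638), np.int64(-2), np.int64(110)), (np.int64(634), np.int64(-2), np.int64(111)), (np.int64(632), np.int64(-10), np.int64(103)), (np.int64(627), np.int64(-7), np.int64(106)), (np.int64(653), np.int64(-124), np.int64(-2)), (np.int64(648), np.int64(-122), np.int64(1)), (np.int64(644), np.int64(-124), np.int64(-1)), (np.int64(639), np.int64(-125), np.int64(-1)), (np.int64(635), np.int64(-128), np.int64(-3)), (np.int64(631), np.int64(-129), np.int64(-3))]
224 [(np.int64(641), np.int64(-11), np.int64(96)), (np.int64(636), np.int64(-9), np.int64(99)), (np.int64(633), np.int64(-11), np.int64(97)), (np.int64(656), np.int64(-116), np.int64(-1)), (np.int64(652), np.int64(-118), np.int64(-2)), (np.int64(647), np.int64(-119), np.int64(-3)), (np.int64(642), np.int64(-117), np.int64(0)), (np.int64(638), np.int64(-118), np.int64(0)), (np.int64(634), np.int64(-121), np.int64(-3)), (np.int64(629), np.int64(-117), np.int64(1))]
226 [(np.int64(668), np.int64(-108), np.int64(-1)), (np.int64(662), np.int64(-104), np.int64(4)), (np.int64(659), np.int64(-109), np.int64(-1)), 0, (np.int64(650
[... 3285 characters left out ...]
38)), (np.int64(627), np.int64(-24), np.int64(41)), (np.int64(622), np.int64(-24), np.int64(42)), (np.int64(619), np.int64(-26), np.int64(40)), (np.int64(614), np.int64(-24), np.int64(43)), (np.int64(610), np.int64(-23), np.int64(44))]
242 [(np.int64(647), np.int64(-20), np.int64(37)), (np.int64(643), np.int64(-22), np.int64(36)), (np.int64(639), np.int64(-21), np.int64(37)), (np.int64(635), np.int64(-23), np.int64(35)), (np.int64(631), np.int64(-21), np.int64(38)), (np.int64(627), np.int64(-23), np.int64(36)), (np.int64(622), np.int64(-22), np.int64(38)), (np.int64(620), np.int64(-29), np.int64(32)), (np.int64(614), np.int64(-23), np.int64(38)), (np.int64(610), np.int64(-22), np.int64(40))]
```

Request:
step_arm([
  [-5,1,0,0,0,0,-0.45],
  [0,0,-15,0,0,0,-0.45],
  [0,0,-15,0,0,0,-0.45],
  [0,0,-12,0,0,0,-0.45],
  [0,0,-6,0,0,0,-0.45],
])

```text
clock: 2.65
tcp_pos: [0.6286, -0.0268, 0.0527]
orientation: [-0.0, -0.0, 1.0, 0.0]
wrist_force: [-0.3, -1.0, 0.4]
finger_gap: 0.0236
grip_force: 0.0
```

Request:
step_arm([
  [0,0,0,0,0,0,-1],
  [0,0,0,0,0,0,-1],
  [0,0,0,0,0,0,-1],
], newtons=25)

```text
clock: 2.95
tcp_pos: [0.6287, -0.0277, 0.0524]
orientation: [-0.001, 0.0, 1.0, 0.0]
wrist_force: [-1.6, 2.5, -2.6]
finger_gap: 0.0088
grip_force: 24.7
```

Request:
step_arm([
  [0.1,-3.5,0,0,0,-8,-1],
  [-0.4,-3.4,0,0,0,-8,-1],
  [-0.8,-3.4,0,0,0,-8,-1],
  [-1.3,-3.3,0,0,0,-8,-1],
  [-1.8,-3,0,0,0,-8,-1],
])

```text
clock: 3.45
tcp_pos: [0.6253, -0.0453, 0.0525]
orientation: [0.0, 0.345, 0.939, -0.0]
wrist_force: [-0.1, 0.1, -2.7]
finger_gap: 0.0086
grip_force: 24.6
```

Request:
step_arm([
  [-2.1,-2.7,0,0,0,-8,-1],
  [-2.5,-2.5,0,0,0,-8,-1],
  [-2.9,-2,0,0,0,-8,-1],
  [-3,-1.6,0,0,0,-8,-1],
  [-3.3,-1.2,0,0,0,-8,-1],
])

```text
clock: 3.95
tcp_pos: [0.6116, -0.0567, 0.0525]
orientation: [0.001, 0.646, 0.764, -0.001]
wrist_force: [-0.0, -5.1, -4.0]
finger_gap: 0.0086
grip_force: 24.6
```

Request:
step_arm([
  [-3.4,-0.8,0,0,0,-8,-1],
  [0,0,0,0,0,0,-1],
  [0,0,0,0,0,0,-1],
])

```text
clock: 4.25
tcp_pos: [0.6078, -0.0578, 0.0525]
orientation: [0.001, 0.696, 0.718, -0.001]
wrist_force: [-1.2, -5.0, -3.4]
finger_gap: 0.0083
grip_force: 24.6
```

Run:
```python
from h import *
c=snap('side'); w=world(c)
cv2.imwrite('pics/pin2.png',cv2.resize(c['image'][150:300,180:330],(600,600),interpolation=cv2.INTER_CUBIC)[...,::-1])
```

```text
(no output)
```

View pics/pin2.png

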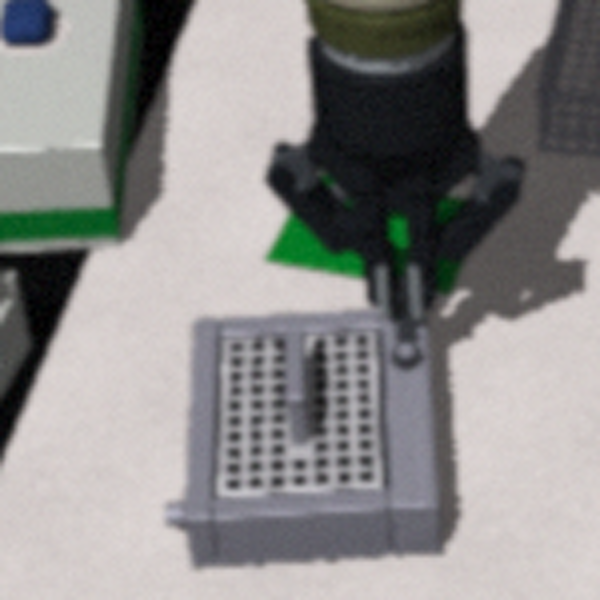

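The tab now lies along the rim, from its pivot at (405,352) away from the plate, so the plate is free. Next I release the pin and go to the handle.

Request:
step_arm([
  [0,0,0,0,0,0,-0.5],
  [0,0,0,0,0,0,-0.5],
  [0,0,25,0,0,0,-0.5],
  [0,0,30,0,0,0,-0.3],
  [11,17,5,0,0,5,-0.2],
])

```text
clock: 4.8
tcp_pos: [0.6211, -0.0402, 0.1169]
orientation: [0.003, 0.663, 0.748, 0.002]
wrist_force: [0.9, 0.7, 0.4]
finger_gap: 0.0343
grip_force: 0.0
```

Request:
step_arm([
  [11,17,0,0,0,5,-0.2],
  [11,17,0,0,0,0,-0.2],
  [10,17,0,0,0,0,-0.2],
  [0,0,0,0,0,0,-0.2],
  [0,0,0,0,0,0,-0.2],
])

```text
clock: 5.3
tcp_pos: [0.6512, 0.0127, 0.1126]
orientation: [0.0, 0.629, 0.777, 0.0]
wrist_force: [0.6, -0.5, -0.7]
finger_gap: 0.0345
grip_force: 0.0
```

Run:
```python
from h import *
c=snap('top'); w=world(c)
print(get_state()['tcp_pos'],get_state()['orientation'])
cv2.imwrite('pics/hd.png',cv2.resize(c['image'][140:240,270:370],(600,600),interpolation=cv2.INTER_CUBIC)[...,::-1])
c=snap('side'); w=world(c)
p=w[210:275,225:300].reshape(-1,3); t=p[(p[:,2]>.064)&(p[:,2]<.078)&(p[:,1]>-.03)]; print(len(t),t.mean(0)); print(cv2.minAreaRect(t[:,:2].astype(np.float32)*1000))
```

```text
[0.65092347 0.01225874 0.11251927] [1.63294310e-04 6.29522520e-01 7.76982220e-01 1.08220125e-06]
97 [0.65201081 0.01330426 0.06976814]
((652.5517578125, 10.851810455322266), (8.377243995666504, 54.19921875), 11.882944107055664)
```

Request:
step_arm([
  [0.5,-1.5,-20,0,0,0,-0.2],
  [0,0,-20,0,0,0,-0.2],
  [0,0,-14,0,0,0,-0.2],
  [0,0,-7,0,0,0,-0.2],
  [0,0,0,0,0,0,-0.2],
])

```text
clock: 5.9
tcp_pos: [0.6506, 0.0105, 0.0502]
orientation: [-0.001, 0.63, 0.777, -0.001]
wrist_force: [0.8, -0.1, 0.0]
finger_gap: 0.0342
grip_force: 0.0
```

Request:
step_arm([
  [0,0,0,0,0,0,-1],
  [0,0,0,0,0,0,-1],
  [0,0,0,0,0,0,-1],
  [0,0,0,0,0,0,-1],
], newtons=60)

```text
clock: 6.3
tcp_pos: [0.6515, 0.0106, 0.0524]
orientation: [0.0, 0.63, 0.777, -0.0]
wrist_force: [-3.4, -0.9, 6.6]
finger_gap: 0.0089
grip_force: 59.3
```

Request:
step_arm([
  [0,0,5,0,0,0,-1],
  [0,0,10,0,0,0,-1],
  [0,0,20,0,0,0,-1],
  [0,0,25,0,0,0,-1],
  [0,0,20,0,0,0,-1],
])

```text
clock: 6.8
tcp_pos: [0.6522, 0.011, 0.1332]
orientation: [0.001, 0.63, 0.777, 0.001]
wrist_force: [0.3, 0.3, -1.0]
finger_gap: 0.0088
grip_force: 58.5
```

Request:
step_arm([
  [-6,17,0,0,0,0,-1],
  [-12.7,33.6,0,0,0,0,-1],
  [-12.7,33.6,0,0,0,-2.2,-1],
  [-12.7,33.6,0,0,0,-2.2,-1],
  [-12.7,33.6,0,0,0,0,-1],
])

```text
clock: 7.3
tcp_pos: [0.5932, 0.1644, 0.1305]
orientation: [-0.001, 0.659, 0.752, -0.0]
wrist_force: [-0.2, 1.1, -1.6]
finger_gap: 0.0085
grip_force: 58.6
```

Request:
step_arm([
  [-12.7,33.6,0,0,0,0,-1],
  [-12.7,33.6,0,0,0,0,-1],
  [-12.7,33.6,0,0,0,0,-1],
  [-12.7,33.6,0,0,0,0,-1],
  [-12.7,33.6,0,0,0,0,-1],
])

```text
clock: 7.8
tcp_pos: [0.5294, 0.3323, 0.1306]
orientation: [-0.0, 0.659, 0.752, -0.0]
wrist_force: [0.5, -0.2, -2.0]
finger_gap: 0.0086
grip_force: 58.6
```

Request:
step_arm([
  [-12.7,33.6,0,0,0,0,-1],
  [-12.7,33.6,0,0,0,0,-1],
  [-6.3,17,0,0,0,0,-1],
  [0,0,0,0,0,0,-1],
  [0,0,0,0,0,0,-1],
])

```text
clock: 8.3
tcp_pos: [0.4988, 0.4145, 0.1307]
orientation: [0.0, 0.659, 0.752, -0.001]
wrist_force: [0.1, -0.3, -2.3]
finger_gap: 0.0089
grip_force: 58.6
```

Run:
```python
from h import *
c=snap('side'); save(c,'s3.png'); s=get_state(); print(s['tcp_pos'],s['orientation'],s['wrist_force'])
c=snap('top');w=world(c)
p=w[215:282,118:220].reshape(-1,3)
print(c['image'][250,170])
c=load('side')
```

```text
[0.49934241 0.41383091 0.13087431] [ 1.38201515e-04  6.59089673e-01  7.52064203e-01 -4.67903837e-04] [ 0.39459059 -0.33281062 -1.06690143]
[76 75 80]
```

View pics/s3.png

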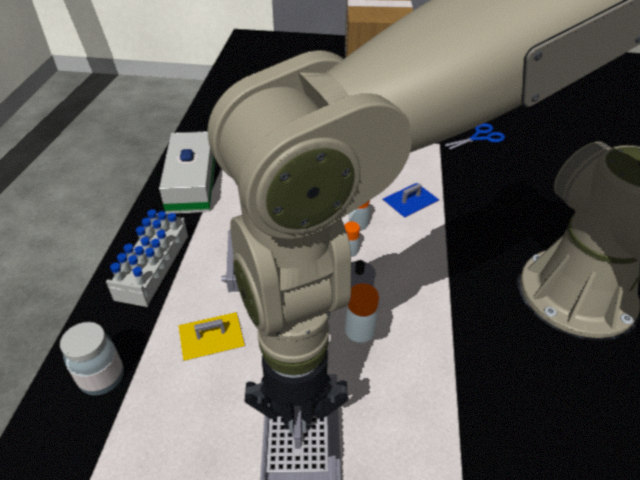

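The plate is held level over the tray, around (300,440), and fits between its walls. Lowering it.

Request:
step_arm([
  [0,0,-25,0,0,0,-1],
  [0,0,-30,0,0,0,-1],
  [0,0,-25,0,0,0,-1],
  [0,0,-12,0,0,0,-1],
  [0,0,-6,0,0,0,-1],
])

```text
clock: 8.9
tcp_pos: [0.4994, 0.413, 0.032]
orientation: [-0.0, 0.66, 0.752, -0.001]
wrist_force: [0.4, -0.9, -1.8]
finger_gap: 0.0085
grip_force: 58.5
```

Request:
step_arm([
  [0,0,-3,0,0,0,-1],
  [0,0,-3,0,0,0,-1],
  [0,0,-2,0,0,0,-1],
  [0,0,-1.5,0,0,0,-1],
  [0,0,0,0,0,0,-1],
])

```text
clock: 9.4
tcp_pos: [0.4996, 0.4146, 0.0242]
orientation: [0.0, 0.659, 0.752, 0.0]
wrist_force: [0.7, -0.5, -1.2]
finger_gap: 0.0086
grip_force: 58.5
```

Request:
step_arm([
  [0,0,-1,0,0,0,-1],
  [0,0,-1,0,0,0,-1],
  [0,0,-0.5,0,0,0,-1],
  [0,0,0,0,0,0,-1],
])

```text
clock: 9.8
tcp_pos: [0.4997, 0.4147, 0.0224]
orientation: [0.0, 0.659, 0.752, 0.0]
wrist_force: [-1.9, -0.8, 5.4]
finger_gap: 0.0086
grip_force: 59.4
```

Request:
step_arm([
  [0,0,0,0,0,0,-0.2],
  [0,0,0,0,0,0,-0.2],
  [0,0,15,0,0,0,-0.2],
  [0,0,40,0,0,0,-0.2],
  [0,0,45,0,0,0,0.2],
])

```text
clock: 10.3
tcp_pos: [0.4983, 0.4136, 0.1203]
orientation: [-0.001, 0.659, 0.752, -0.002]
wrist_force: [0.3, 0.7, 0.1]
finger_gap: 0.0476
grip_force: 0.0
```

Run:
```python
from h import *
c=snap('side'); cv2.imwrite('pics/pl.png',cv2.resize(c['image'][330:480,220:380],(640,600))[...,::-1])
```

```text
(no output)
```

View pics/pl.png

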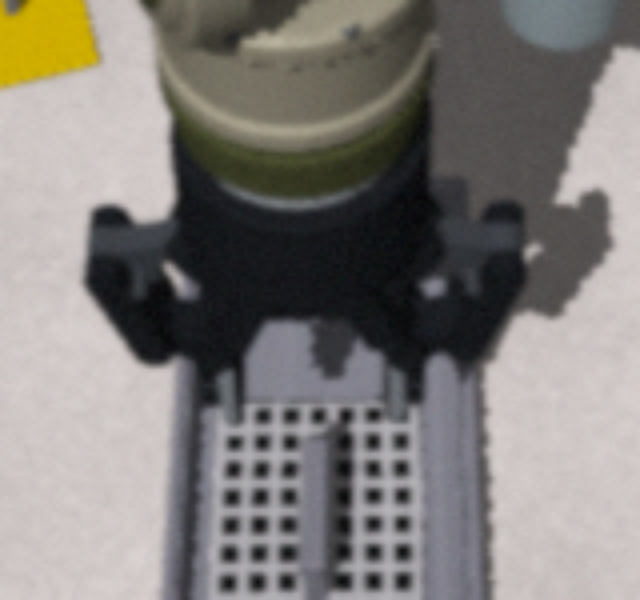

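The plate lies flat in the tray, handle upright at (318,500), and the near end is free. Now the small bottle.

Request:
step_arm([
  [-3,-20,35,0,0,0,0.3],
  [-3,-39,0,0,0,0,0.3],
  [-3,-39,0,0,0,0,0.3],
  [-3,-39,0,0,0,0,0.3],
  [-3,-39,0,0,0,0,0.3],
])

```text
clock: 10.85
tcp_pos: [0.4844, 0.2372, 0.1563]
orientation: [0.0, 0.659, 0.752, 0.0]
wrist_force: [1.9, -0.5, -0.1]
finger_gap: 0.0555
grip_force: 0.0
```

Request:
step_arm([
  [-3,-39,0,0,0,0,0.3],
  [-3,-39,0,0,0,0,0.3],
  [-3,-39,0,0,0,0,0.3],
  [-3,-39,0,0,0,0,0.3],
  [-3,-39,0,0,0,0,0.3],
])

```text
clock: 11.35
tcp_pos: [0.4694, 0.0419, 0.1564]
orientation: [0.0, 0.659, 0.752, 0.0]
wrist_force: [0.4, 0.3, 0.2]
finger_gap: 0.0554
grip_force: 0.0
```

Request:
step_arm([
  [-3,-39,0,0,0,0,0.2],
  [-3,-39,0,0,0,0,0.2],
  [-1,-19,0,0,0,0,0.2],
  [0,0,0,0,0,0,0.2],
  [0,0,0,0,0,0,0.2],
])

```text
clock: 11.85
tcp_pos: [0.4625, -0.0536, 0.1562]
orientation: [-0.0, 0.659, 0.752, 0.0]
wrist_force: [0.0, 0.0, 0.1]
finger_gap: 0.0512
grip_force: 0.0
```

Request:
step_arm([
  [-1,0.5,-30,0,0,0,0.2],
  [0,0,-35,0,0,0,0.2],
  [0,0,-30,0,0,0,0.2],
  [0,0,-13,0,0,0,0.2],
  [0,0,-6,0,0,0,0.2],
])

```text
clock: 12.35
tcp_pos: [0.4603, -0.0513, 0.0407]
orientation: [-0.001, 0.658, 0.753, -0.0]
wrist_force: [0.0, 0.2, 0.5]
finger_gap: 0.0515
grip_force: 0.0
```

Request:
step_arm([
  [0,0,0,0,0,0,-0.1],
  [0,0,0,0,0,0,-0.2],
  [0,0,0,0,0,0,-1],
  [0,0,0,0,0,0,-1],
  [0,0,0,0,0,0,-1],
], newtons=30)

```text
clock: 12.85
tcp_pos: [0.4623, -0.0533, 0.0431]
orientation: [0.001, 0.659, 0.752, 0.0]
wrist_force: [-1.0, 1.3, 2.7]
finger_gap: 0.0319
grip_force: 29.9
```

Request:
step_arm([
  [0,0,5,0,0,0,-1],
  [0,0,15,0,0,0,-1],
  [0,0,30,0,0,0,-1],
  [0,0,40,0,0,0,-1],
  [0,0,40,0,0,0,-1],
])

```text
clock: 13.35
tcp_pos: [0.4607, -0.053, 0.1737]
orientation: [-0.001, 0.659, 0.752, -0.0]
wrist_force: [0.6, -0.9, -0.5]
finger_gap: 0.0322
grip_force: 29.9
```

Request:
step_arm([
  [2.6,18,0,0,0,0,-1],
  [5.2,37,0,0,0,0,-1],
  [5.2,37,0,0,0,0,-1],
  [5.2,37,0,0,0,0,-1],
  [5.2,37,0,0,0,0,-1],
])

```text
clock: 13.85
tcp_pos: [0.4849, 0.1142, 0.1728]
orientation: [0.0, 0.659, 0.752, 0.0]
wrist_force: [0.8, -1.3, -0.5]
finger_gap: 0.0323
grip_force: 30.0
```

Request:
step_arm([
  [5.2,37,0,0,0,0,-1],
  [5.2,37,0,0,0,0,-1],
  [5.2,37,0,0,0,0,-1],
  [5.2,37,0,0,0,0,-1],
  [5.2,37,0,0,0,0,-1],
])

```text
clock: 14.35
tcp_pos: [0.5108, 0.2993, 0.1726]
orientation: [0.0, 0.659, 0.752, -0.0]
wrist_force: [0.8, 0.1, -0.5]
finger_gap: 0.0322
grip_force: 30.0
```

Request:
step_arm([
  [3,19,-20,0,0,0,-1],
  [0,0,-40,0,0,0,-1],
  [0,0,-40,0,0,0,-1],
  [0,0,-12,0,0,0,-1],
  [0,0,-6,0,0,0,-1],
])

```text
clock: 14.85
tcp_pos: [0.5128, 0.3163, 0.0531]
orientation: [-0.001, 0.659, 0.752, -0.001]
wrist_force: [0.4, 0.0, -0.7]
finger_gap: 0.0321
grip_force: 30.1
```

Request:
step_arm([
  [0,0,-3,0,0,0,-1],
  [0,0,-2,0,0,0,-1],
  [0,0,-1,0,0,0,-1],
  [0,0,0,0,0,0,-1],
])

```text
clock: 15.25
tcp_pos: [0.5147, 0.3172, 0.0495]
orientation: [0.0, 0.659, 0.752, 0.001]
wrist_force: [-0.2, 0.4, -1.3]
finger_gap: 0.0322
grip_force: 30.1
```

Request:
step_arm([
  [-1,0,-1,0,0,0,-1],
  [0,0,-1,0,0,0,-1],
  [0,0,0,0,0,0,-1],
])

```text
clock: 15.55
tcp_pos: [0.5131, 0.3172, 0.0471]
orientation: [0.0, 0.659, 0.752, 0.001]
wrist_force: [-1.8, 0.1, 4.0]
finger_gap: 0.0323
grip_force: 30.3
```

Request:
step_arm([
  [0,0,-1,0,0,0,-1],
  [0,0,-0.5,0,0,0,-1],
  [0,0,0,0,0,0,-1],
])

```text
clock: 15.85
tcp_pos: [0.5131, 0.3174, 0.047]
orientation: [0.0, 0.659, 0.752, 0.001]
wrist_force: [-4.7, -0.1, 12.9]
finger_gap: 0.0319
grip_force: 31.3
```

Request:
step_arm([
  [0,0,1.5,0,0,0,-1],
  [0,0,0,0,0,0,0.1],
  [0,0,0,0,0,0,0.2],
  [0,0,15,0,0,0,0.2],
  [0,0,45,0,0,0,0.2],
])

```text
clock: 16.35
tcp_pos: [0.5095, 0.3153, 0.1018]
orientation: [-0.002, 0.659, 0.752, -0.005]
wrist_force: [0.5, -0.2, -0.7]
finger_gap: 0.0514
grip_force: 0.0
```

Request:
step_arm([
  [0,0,48,0,0,0,0.2],
  [-5,-18,0,0,0,0,0],
  [-10,-35,0,0,0,0,0],
  [-10,-35,0,0,0,0,0],
  [-10,-35,0,0,0,0,0],
])

```text
clock: 16.85
tcp_pos: [0.4774, 0.1929, 0.154]
orientation: [0.0, 0.659, 0.752, -0.0]
wrist_force: [0.4, -0.6, 0.5]
finger_gap: 0.0428
grip_force: 0.0
```

Request:
step_arm([
  [-10,-35,0,0,0,0,0],
  [-10,-35,0,0,0,0,0],
  [-10,-35,0,0,0,0,0],
  [-10,-35,0,0,0,0,0],
  [0,0,0,0,0,0,0],
])

```text
clock: 17.35
tcp_pos: [0.4366, 0.051, 0.154]
orientation: [-0.0, 0.661, 0.751, -0.001]
wrist_force: [-0.2, 0.2, 0.4]
finger_gap: 0.0426
grip_force: 0.0
```

Run:
```python
from h import *
print(get_state()['tcp_pos'])
c=snap('side'); save(c,'s5.png'); w=world(c)
p=w[248:284,342:378].reshape(-1,3); t=p[abs(p[:,2]-.08)<.006]; print(len(t),t.mean(0) if len(t) else 0)
```

```text
[0.43662873 0.05095318 0.15403981]
56 [0.43922947 0.05329092 0.07767041]
```

View pics/s5.png

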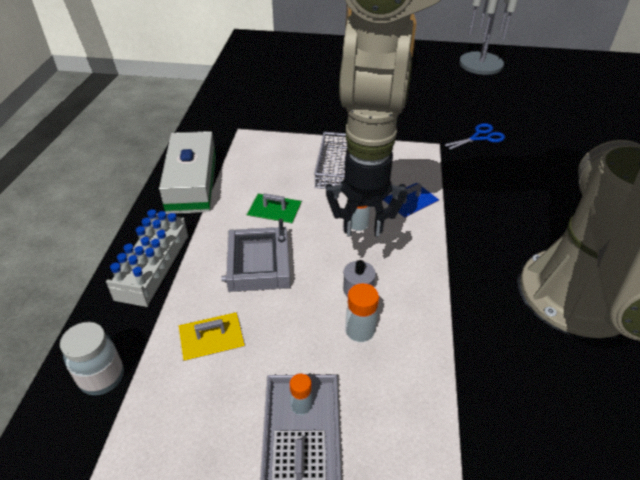

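The small bottle stands upright at (300,390), clear of the plate at (300,455), and the pot's knob is at (360,266). Now I pick the pot.

Request:
step_arm([
  [1,1,-30,0,0,0,0],
  [0,0,-30,0,0,0,0],
  [0,0,-20,0,0,0,0],
  [0,0,-10,0,0,0,0],
  [0,0,-5,0,0,0,0],
])

```text
clock: 17.9
tcp_pos: [0.4386, 0.0556, 0.0584]
orientation: [-0.001, 0.659, 0.752, -0.0]
wrist_force: [0.4, -0.1, 1.4]
finger_gap: 0.0429
grip_force: 0.0
```

Request:
step_arm([
  [0,0,0,0,0,0,-0.3],
  [0,0,0,0,0,0,-0.45],
  [0,0,0,0,0,0,-1],
  [0,0,0,0,0,0,-1],
  [0,0,0,0,0,0,-1],
], newtons=60)

```text
clock: 18.4
tcp_pos: [0.4394, 0.0549, 0.0598]
orientation: [0.0, 0.659, 0.752, 0.0]
wrist_force: [1.0, -0.7, 0.0]
finger_gap: 0.016
grip_force: 58.3
```

Request:
step_arm([
  [0,0,5,0,0,0,-1],
  [0,0,15,0,0,0,-1],
  [0,0,30,0,0,0,-1],
  [0,0,40,0,0,0,-1],
  [0,0,30,0,0,0,-1],
])

```text
clock: 18.9
tcp_pos: [0.4391, 0.0549, 0.1816]
orientation: [0.001, 0.659, 0.752, 0.0]
wrist_force: [1.2, -0.9, -2.0]
finger_gap: 0.0158
grip_force: 58.6
```

Request:
step_arm([
  [3,-18,0,0,0,0,-1],
  [6.2,-36.5,0,0,0,0,-1],
  [6.2,-36.5,0,0,0,0,-1],
  [6.2,-36.5,0,0,0,0,-1],
  [6.2,-36.5,0,0,0,-4,-1],
])

```text
clock: 19.4
tcp_pos: [0.4667, -0.1104, 0.1798]
orientation: [0.0, 0.685, 0.728, 0.0]
wrist_force: [0.1, -0.2, -1.8]
finger_gap: 0.0158
grip_force: 58.8
```

Request:
step_arm([
  [6.2,-36.5,0,0,0,-4,-1],
  [6.2,-36.5,0,0,0,0,-1],
  [6.2,-36.5,0,0,0,0,-1],
  [6.2,-36.5,0,0,0,0,-1],
  [6.2,-36.5,0,0,0,0,-1],
])

```text
clock: 19.9
tcp_pos: [0.4976, -0.2931, 0.1795]
orientation: [-0.0, 0.71, 0.704, 0.0]
wrist_force: [0.5, -0.2, -1.9]
finger_gap: 0.0159
grip_force: 58.8
```

Request:
step_arm([
  [6.2,-36.5,0,0,0,0,-1],
  [6.2,-36.5,0,0,0,0,-1],
  [3,-20,0,0,0,0,-1],
  [0,0,0,0,0,0,-1],
  [0,0,0,0,0,0,-1],
])

```text
clock: 20.4
tcp_pos: [0.5126, -0.3845, 0.1788]
orientation: [-0.001, 0.71, 0.704, 0.0]
wrist_force: [0.5, 0.2, -2.6]
finger_gap: 0.016
grip_force: 58.7
```

Run:
```python
from h import *
print(get_state()['tcp_pos'])
c=snap('side'); cv2.imwrite('pics/b1.png',cv2.resize(c['image'][60:220,260:430],(637,600),interpolation=cv2.INTER_CUBIC)[...,::-1])
w=world(c); p=w[120:200,305:375].reshape(-1,3); t=p[abs(p[:,2]-.046)<.006]; print(cv2.minAreaRect(t[:,:2].astype(np.float32)*1000),len(t))
```

```text
[ 0.51263026 -0.38448103  0.17882786]
((516.220458984375, -344.869384765625), (185.64389038085938, 101.39915466308594), 89.33428955078125) 335
```

View pics/b1.png

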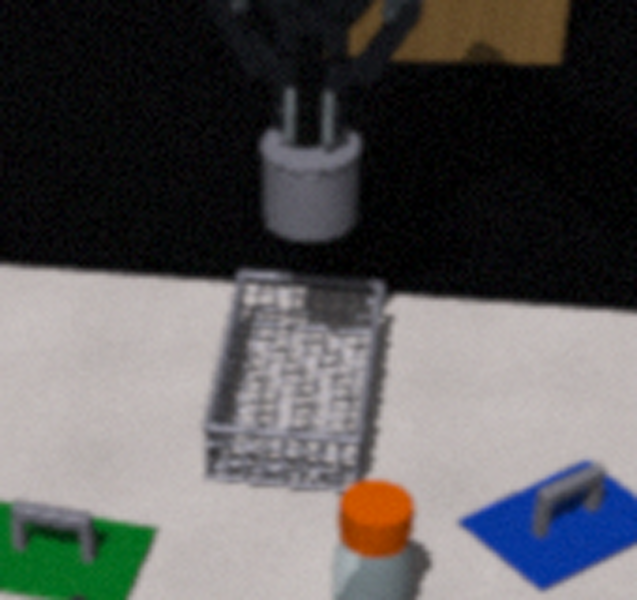

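The pot hangs upright at (310,185) above the basket's far end, whose rim runs from (240,275) to (380,285). Lowering.

Request:
step_arm([
  [2,0,-25,0,0,0,-1],
  [0,0,-30,0,0,0,-1],
  [0,0,-25,0,0,0,-1],
  [0,0,-18,0,0,0,-1],
  [0,0,-10,0,0,0,-1],
])

```text
clock: 20.95
tcp_pos: [0.5143, -0.3822, 0.0698]
orientation: [-0.002, 0.709, 0.705, 0.0]
wrist_force: [-0.3, 0.2, -1.7]
finger_gap: 0.0159
grip_force: 58.8
```

Request:
step_arm([
  [0,0,-2,0,0,0,-1],
  [0,0,-1.5,0,0,0,-1],
  [0,0,-1,0,0,0,-1],
  [0,0,0,0,0,0,-1],
])

```text
clock: 21.35
tcp_pos: [0.5156, -0.385, 0.0679]
orientation: [0.001, 0.71, 0.704, 0.0]
wrist_force: [0.0, 0.5, -1.8]
finger_gap: 0.0157
grip_force: 58.8
```

Request:
step_arm([
  [0,0,-1.5,0,0,0,-1],
  [0,0,-1,0,0,0,-1],
  [0,0,-0.5,0,0,0,-1],
  [0,0,0,0,0,0,-1],
])

```text
clock: 21.75
tcp_pos: [0.5151, -0.3847, 0.064]
orientation: [0.0, 0.71, 0.704, -0.0]
wrist_force: [-0.8, -0.3, -1.6]
finger_gap: 0.0157
grip_force: 59.1
```

Request:
step_arm([
  [0,0,-1,0,0,0,-1],
  [0,0,0,0,0,0,-1],
])

```text
clock: 21.95
tcp_pos: [0.5151, -0.3849, 0.0638]
orientation: [0.001, 0.71, 0.704, -0.0]
wrist_force: [-2.0, 1.3, 5.0]
finger_gap: 0.016
grip_force: 59.7
```

Request:
step_arm([
  [0,0,0.5,0,0,0,-0.2],
  [0,0,0,0,0,0,-0.2],
  [0,0,15,0,0,0,-0.2],
  [0,0,45,0,0,0,0],
  [0,0,40,0,0,0,0.3],
])

```text
clock: 22.45
tcp_pos: [0.5148, -0.3841, 0.1637]
orientation: [-0.001, 0.71, 0.704, 0.0]
wrist_force: [1.2, -1.2, -0.1]
finger_gap: 0.0548
grip_force: 0.0
```

Request:
step_arm([
  [-3,20,10,0,0,0,0.7],
  [-6.5,40,0,0,0,0,0.7],
  [-6.5,40,0,0,0,0,0.7],
  [-6.5,40,0,0,0,0,0.7],
  [-6.5,40,0,0,0,0,0.7],
])

```text
clock: 22.95
tcp_pos: [0.4859, -0.2032, 0.1733]
orientation: [0.0, 0.71, 0.704, 0.0]
wrist_force: [0.6, 0.1, 0.2]
finger_gap: 0.0724
grip_force: 0.0
```

Request:
step_arm([
  [-6.5,40,0,0,0,0,0.7],
  [-6.5,40,0,0,0,0,0.7],
  [-6.5,40,0,0,0,0,0.7],
  [-6.5,40,0,0,0,0,0.7],
  [-6.5,40,0,0,0,0,0.7],
])

```text
clock: 23.45
tcp_pos: [0.4534, -0.0031, 0.1735]
orientation: [0.0, 0.71, 0.704, 0.0]
wrist_force: [1.5, -1.0, 1.2]
finger_gap: 0.0726
grip_force: 0.0
```

Request:
step_arm([
  [-6.5,40,0,0,0,0,0.7],
  [-6.5,40,0,0,0,0,0.7],
  [-6.5,40,0,0,0,0,0.7],
  [-7,35,0,0,0,0,0.7],
  [0,0,0,0,0,0,0.7],
])

```text
clock: 23.95
tcp_pos: [0.4261, 0.1539, 0.1734]
orientation: [-0.0, 0.708, 0.706, 0.001]
wrist_force: [-0.5, -0.1, -0.7]
finger_gap: 0.0726
grip_force: 0.0
```

Run:
```python
from h import *
print(get_state()['tcp_pos'])
c=snap('side'); save(c,'s6.png')
w=world(c); p=w[270:310,340:385].reshape(-1,3); t=p[abs(p[:,2]-.104)<.005]; print(len(t),t.mean(0),cv2.minEnclosingCircle(t[:,:2].astype(np.float32)))
```

```text
[0.42612746 0.15391337 0.17341542]
597 [0.42830201 0.15252447 0.10310621] ((0.42865630984306335, 0.15083707869052887), 0.02800467237830162)
```

View pics/s6.png

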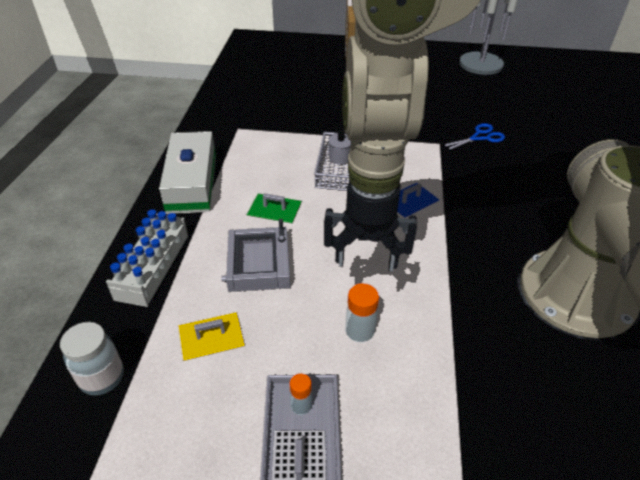

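The pot stands in the basket's far end at (340,148) and the large bottle is at (363,310). Now I grasp the bottle by its cap.

Request:
step_arm([
  [1,-3,-15,0,0,0,0.7],
  [0,0,-30,0,0,0,0.7],
  [0,0,-30,0,0,0,0.7],
  [0,0,-20,0,0,0,0.7],
  [0,0,-10,0,0,0,0.7],
])

```text
clock: 24.5
tcp_pos: [0.4272, 0.1463, 0.0665]
orientation: [-0.001, 0.71, 0.704, -0.001]
wrist_force: [-0.5, -0.1, 0.6]
finger_gap: 0.0728
grip_force: 0.0
```

Request:
step_arm([
  [0,0,0,0,0,0,0.4],
  [0,0,0,0,0,0,0.3],
  [0,0,0,0,0,0,-0.5],
  [0,0,0,0,0,0,-1],
  [0,0,0,0,0,0,-1],
], newtons=40)

```text
clock: 25.0
tcp_pos: [0.4289, 0.1475, 0.0693]
orientation: [0.001, 0.71, 0.704, 0.001]
wrist_force: [-1.4, -0.4, 4.1]
finger_gap: 0.0523
grip_force: 42.1
```

Request:
step_arm([
  [0,0,5,0,0,0,-1],
  [0,0,15,0,0,0,-1],
  [0,0,30,0,0,0,-1],
  [0,0,40,0,0,0,-1],
  [0,0,40,0,0,0,-1],
])

```text
clock: 25.5
tcp_pos: [0.4274, 0.1474, 0.1995]
orientation: [-0.0, 0.71, 0.704, -0.0]
wrist_force: [1.7, 0.2, -0.8]
finger_gap: 0.0518
grip_force: 42.3
```

Request:
step_arm([
  [3.5,-18,0,0,0,0,-1],
  [7.3,-37.8,0,0,0,0,-1],
  [7.3,-37.8,0,0,0,0,-1],
  [7.3,-37.8,0,0,0,0,-1],
  [7.3,-37.8,0,0,0,0,-1],
])

```text
clock: 26.0
tcp_pos: [0.4609, -0.023, 0.1987]
orientation: [0.0, 0.71, 0.705, 0.0]
wrist_force: [1.0, 0.2, -2.2]
finger_gap: 0.0521
grip_force: 42.4
```

Request:
step_arm([
  [7.3,-37.8,0,0,0,0,-1],
  [7.3,-37.8,0,0,0,0,-1],
  [7.3,-37.8,0,0,0,0,-1],
  [7.3,-37.8,0,0,0,0,-1],
  [7.3,-37.8,0,0,0,0,-1],
])

```text
clock: 26.5
tcp_pos: [0.4974, -0.2123, 0.1985]
orientation: [0.0, 0.71, 0.704, 0.0]
wrist_force: [1.4, -0.4, -1.8]
finger_gap: 0.0519
grip_force: 42.4
```

Request:
step_arm([
  [7.3,-37.8,0,0,0,0,-1],
  [7.3,-37.8,0,0,0,0,-1],
  [3.8,-19.6,0,0,0,0,-1],
  [0,0,0,0,0,0,-1],
  [0,0,0,0,0,0,-1],
])

```text
clock: 27.0
tcp_pos: [0.5154, -0.3059, 0.1979]
orientation: [-0.001, 0.71, 0.704, 0.0]
wrist_force: [-0.1, 0.3, -2.0]
finger_gap: 0.052
grip_force: 42.4
```

Run:
```python
from h import *
print(get_state()['tcp_pos'])
c=snap('side'); cv2.imwrite('pics/b2.png',cv2.resize(c['image'][60:220,260:430],(637,600),interpolation=cv2.INTER_CUBIC)[...,::-1])
```

```text
[ 0.5153685  -0.30589078  0.19786136]
```

View pics/b2.png

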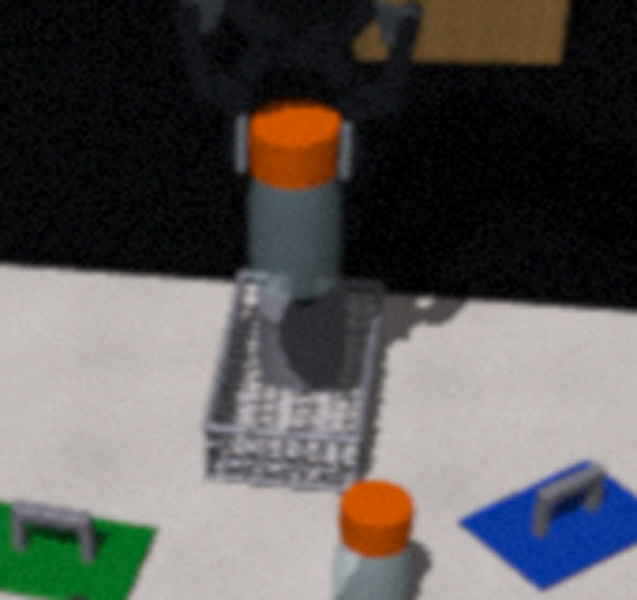

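The bottle hangs upright at (295,200) over the basket's near half, with the pot visible behind it. Lowering.

Request:
step_arm([
  [0,0,-25,0,0,0,-1],
  [0,0,-35,0,0,0,-1],
  [0,0,-30,0,0,0,-1],
  [0,0,-20,0,0,0,-1],
  [0,0,-9,0,0,0,-1],
])

```text
clock: 27.55
tcp_pos: [0.5144, -0.3034, 0.0773]
orientation: [-0.002, 0.709, 0.705, -0.0]
wrist_force: [0.0, 0.4, -1.4]
finger_gap: 0.0522
grip_force: 42.5
```

Request:
step_arm([
  [0,0,-2,0,0,0,-1],
  [0,0,-1.5,0,0,0,-1],
  [0,0,-1,0,0,0,-1],
  [0,0,-0.5,0,0,0,-1],
  [0,0,0,0,0,0,-1],
])

```text
clock: 28.05
tcp_pos: [0.5161, -0.3063, 0.0751]
orientation: [0.001, 0.71, 0.704, 0.0]
wrist_force: [-0.7, -0.6, -1.5]
finger_gap: 0.0523
grip_force: 42.5
```

Request:
step_arm([
  [0,0,-1.5,0,0,0,-1],
  [0,0,-1,0,0,0,-1],
  [0,0,0,0,0,0,-1],
])

```text
clock: 28.35
tcp_pos: [0.5161, -0.3067, 0.0733]
orientation: [0.001, 0.71, 0.704, -0.0]
wrist_force: [-1.8, 0.7, 6.4]
finger_gap: 0.0522
grip_force: 42.9
```

Request:
step_arm([
  [0,0,-1,0,0,0,-1],
  [0,0,0,0,0,0,-1],
])

```text
clock: 28.55
tcp_pos: [0.5161, -0.3069, 0.0732]
orientation: [0.001, 0.71, 0.704, -0.0]
wrist_force: [-3.8, 1.3, 11.2]
finger_gap: 0.0523
grip_force: 43.5
```

Request:
step_arm([
  [0,0,1,0,0,0,-1],
  [0,0,0,0,0,0,0.5],
  [0,0,0,0,0,0,0.7],
  [0,0,15,0,0,0,0.7],
  [0,0,35,0,0,0,0.7],
])

```text
clock: 29.05
tcp_pos: [0.5136, -0.3043, 0.1187]
orientation: [-0.004, 0.71, 0.704, -0.0]
wrist_force: [0.7, -0.0, -0.2]
finger_gap: 0.0726
grip_force: 0.0
```

Request:
step_arm([
  [0,0,45,0,0,0,0.7],
  [0,0,45,0,0,0,0.7],
  [0,0,30,0,0,0,0.7],
  [0,0,0,0,0,0,0.7],
  [0,0,0,0,0,0,0.7],
])

```text
clock: 29.55
tcp_pos: [0.5161, -0.3062, 0.2421]
orientation: [0.001, 0.71, 0.704, 0.0]
wrist_force: [-0.3, 0.3, -0.8]
finger_gap: 0.0725
grip_force: 0.0
```

Run:
```python
from h import *
c=snap('side'); save(c,'end.png'); print(get_state()['tcp_pos'])
w=world(c)
for n,u,v,zt in(('M',360,194,.088),):
    p=w[v-18:v+18,u-18:u+18].reshape(-1,3); t=p[abs(p[:,2]-zt)<.005]; print(n,t.mean(0))
```

```text
[ 0.51545779 -0.30575809  0.24075886]
M [ 0.45207215 -0.13810405  0.08731904]
```

View pics/end.png

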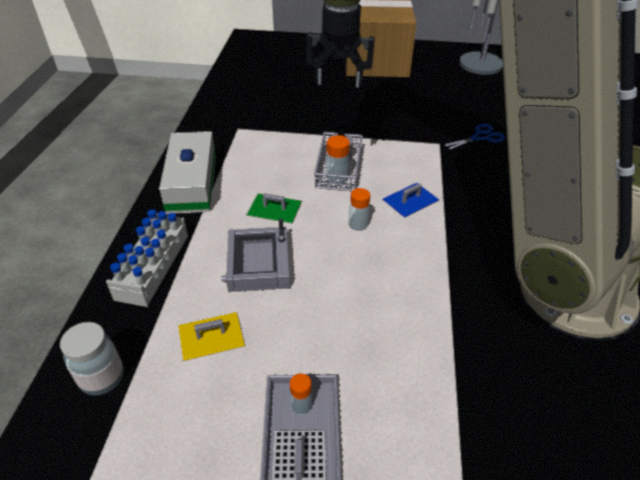

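The large bottle (338,155) stands upright in the basket in front of the pot, the middle bottle (360,208) hasn't moved, and the tray holds the small bottle (300,390) and the plate (300,455). The gripper is clear of everything, so I'm handing in.

```bash
python3 -c "
from workcell import *
print(hand_in())"
```

```text
the job is handed in; nothing more can be done
None
```

Both kits are made up and handed in: the plate and smallest bottle are in the steel tray, the largest bottle and pot are in the wire basket, and the middle bottle is still where it stood; the hand-in returned no verdict.

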